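# Sort the cleaned microscope optics into their trays

## Task

The microscope's optics have been cleaned: put each of the four loose parts on the blue mat into the white tray that already holds one of its kind, the eyepiece with the eyepiece, both objectives with the objective, the filter with the filter. Stand the eyepiece and the objectives upright in the tray just as they stand now and lay the filter flat, setting each down without dropping it and clear of the others. Leave the parts that are already in the trays standing where they are.

Things in the scene. Friction and masses are not known exactly. Their poses are not given: they have to be found in the camera images.
- eyepiece: Loose eyepiece, 50 mm tall, about 90 g, standing on its tube: steel tube 30 mm across (0-20 mm high), black ribbed head 40 mm across (20-40 mm, grip here), eyecup narrowing to 33 mm. Origin: centre of its underside; z up its axis. The loose parts start in any order on a blue mat 2 mm thick (origins 2 mm above the desk), small lab items among them, some 25 mm off or more
- objective_long: The longer loose objective, steel, 48 mm tall, about 110 g, standing nose up on its brass thread: thread 23 mm across (0-5 mm high), straight body 26 mm across (5-33 mm), nose stepping down from 23 to 12 mm. Origin: centre of its underside; z up its axis. Starts on the 2 mm mat
- objective_short: The shorter loose objective, steel, 36 mm tall, about 80 g, standing nose up on its brass thread: thread 23 mm across (0-5 mm high), straight body 26 mm across (5-21 mm), nose stepping down from 23 to 12 mm. Origin: centre of its underside; z up its axis. Starts on the 2 mm mat
- filter: Loose filter: a flat disc 45 mm across, 10 mm thick, about 40 g, a dark ring with a glass pane, lying flat; grip it across the rim. Origin: centre of its underside; z up its axis. Starts on the 2 mm mat
- seated_eyepiece: The eyepiece already put away, standing loose near one end of the eyepiece tray; same shape as the loose eyepiece. Origin: centre of its underside; z up its axis. 
- seated_objective: The objective already put away, standing loose, nose up, near one end of the objective tray; 42 mm tall, at most 26 mm across. Origin: centre of its underside; z up its axis. 
- seated_filter: The filter already put away, lying loose near one end of the filter tray; same shape as the loose filter. Origin: centre of its underside; z up its axis. 
- eyepiece_tray: The tray with an eyepiece in it: one of three alike white trays fixed to the desk, 106 x 152 mm outside, 18 mm high, walls and floor 4 mm thick (floor's top face 4 mm above the desk). Origin: centre of its underside; x along the short side, y along the long side, z up. The seated eyepiece is about 45 mm from the middle towards +y; the rest is free
- objective_tray: The tray with an objective in it: one of three alike white trays fixed to the desk, 106 x 152 mm outside, 18 mm high, walls and floor 4 mm thick (floor's top face 4 mm above the desk). Origin: centre of its underside; x along the short side, y along the long side, z up. The seated objective is about 48 mm from the middle towards -y; the rest is free for two more in a row along y
- filter_tray: The tray with a filter in it: one of three alike white trays fixed to the desk, 106 x 152 mm outside, 18 mm high, walls and floor 4 mm thick (floor's top face 4 mm above the desk). Origin: centre of its underside; x along the short side, y along the long side, z up. The seated filter is about 42 mm from the middle towards -y; the rest is free

How it is judged:
At the end, for the whole second after the job is handed in: Each loose part rests on the floor of its kind's tray (underside within 4 mm of it, inside the walls), upright or flat within 0.12 rad, released, at rest, 1 mm or more clear of the others there; parts already there upright and within 12 mm of where they were (x of eyepiece in the frame of eyepiece_tray between -0.035 and 0.035 m and y of eyepiece in the frame of eyepiece_tray between -0.058 and 0.058 m and z of eyepiece in the frame of eyepiece_tray below 0.008 m and angle between each of eyepiece, objective_long, objective_short, filter, seated_eyepiece, seated_objective, seated_filter's own z axis and vertical below 0.12 rad and linear speed of each of eyepiece, objective_long, objective_short, filter, seated_eyepiece, seated_objective, seated_filter below 0.02 m/s and angular speed of each of eyepiece, objective_long, objective_short, filter below 0.3 rad/s and x of objective_long in the frame of objective_tray between -0.038 and 0.038 m and y of objective_long in the frame of objective_tray between -0.061 and 0.061 m and z of each of objective_long, objective_short in the frame of objective_tray below 0.008 m and x of objective_short in the frame of objective_tray between -0.038 and 0.038 m and y of objective_short in the frame of objective_tray between -0.061 and 0.061 m and x of filter in the frame of filter_tray between -0.028 and 0.028 m and y of filter in the frame of filter_tray between -0.051 and 0.051 m and z of filter in the frame of filter_tray below 0.008 m and distance of each of seated_eyepiece, seated_objective, seated_filter from where it was at the start of the episode below 0.012 m and horizontal distance between eyepiece and seated_eyepiece above 0.041 m and horizontal distance between filter and seated_filter above 0.046 m and horizontal distance between each of objective_long, objective_short and seated_objective above 0.027 m and horizontal distance between objective_long and objective_short above 0.027 m); the robot touches nothing.
It fails at once if a loose part is dropped or knocked flying: it moves faster than 0.6 m/s with no finger touching it (a fall of about 20 mm) ((linear speed of eyepiece above 0.6 m/s and contact force between the fingers and eyepiece below 0.01 N) or (linear speed of objective_long above 0.6 m/s and contact force between the fingers and objective_long below 0.01 N) or (linear speed of objective_short above 0.6 m/s and contact force between the fingers and objective_short below 0.01 N) or (linear speed of filter above 0.6 m/s and contact force between the fingers and filter below 0.01 N)).
It fails at once if a part already in a tray is shifted by more than 12 mm or tipped over (distance of any of seated_eyepiece, seated_objective, seated_filter from where it was at the start of the episode above 0.012 m or angle between any of seated_eyepiece, seated_objective, seated_filter's own z axis and vertical above 0.4 rad).
It also fails if it takes over 96 s, if anything falls off the work surface, if the arm or the gripper's body presses on something with over 40 N, if the wrist force passes 120 N, or if a joint passes its speed limit or range.

## Robot

A 7-joint arm with a two-finger parallel gripper is mounted at the origin on the work surface. World frame = base frame: x ahead of the robot, y to its left, z up, the work surface at z = 0. Lengths are in m, angles in rad, forces in N, time in s.
With the tool pointing down it reaches from about 0.425 to 0.875 m from the base axis. Payload 4.7 kg.
Tool frame: the origin (TCP) lies midway between the tips of the shut fingers; the grasp point (between the pads) lies 19 mm behind it; z points along the fingers, y is the direction in which the jaws open and shut (so a half turn about z gives the same grasp; the last joint's range is limited). The gripper opens to 87 mm and grips with 3 to 60 N. Pads are 19 mm wide; open, the fingers measure 117 mm over their backs; the gripper's body (75 mm by 190 mm) begins 51 mm behind the grasp point.
Start: joints at [1.289, 0.321, -0.07, 1.45, 0.023, 1.371, -0.057], TCP at [0.189, -0.622, 0.223] pointing down, gripper open.
Joint ranges: [-2.86, 2.86], [-0.3, 2.09], [-1.38, 1.24], [0.06, 2.45], [-1.56, 4.7], [0.09, 2.05], [-2.69, 2.69]. Speed limits (rad/s): [2.57, 2.57, 3.14, 3.14, 3.14, 3.14, 3.14].

## Interface

Orientations are given as a rotation vector (axis times angle).
In Python, from bench import get_state, eyes, job gives the robot as it stands. The module is installed in compiled form; this text tells all that it offers.
- The arm moves only by the shell command python3 -m jog 'ROWS' [FORCE]. ROWS is JSON, a list that holds one entry, the list of rows, each a list of 5 numbers: the opening, from 0 (shut) to 1 (fully open), then the shift along the tool's x, y, z in units of 40 mm (1.0 is 40 mm), then the turn about the tool's z in units of 5 degrees (1.0 is 5 degrees). In form: [[[jaw, dx, dy, dz, turn], ...]]. A call has 1 to 10 rows; each row shifts and turns the commanded pose from where the row before left it, along the tool's axes as they then stand; what a row does not reach is not made up. A row lasts 1/8 s, in which the tool goes at most 62.5 mm and 10.7 degrees, less where a joint would pass 70% of its speed; a pose out of reach is approached as far as the arm can. A call is refused whole if a number of a shift passes 1 or a number of a turn 1, either way. A call with a gripper value outside its range is refused whole. The fingers move at their own pace and stop on an object; FORCE is the grip in N (left out, the last holds). Time passes only in rows, so rows that do not move let the fingers close. It gives the time, the measured TCP pose, the force and the opening at its end, in the units of the state.
- get_state(): the state, without advancing time (a new reading comes with each control period).
- eyes.get_image(name): name is "side" or "top" or "wrist"; returns (picture, depth): 420x560x3 uint8, red, green, blue; 420x560 float32, m along the optical axis (not along the pixel's ray), 0 where there is no reading.
- eyes.camera_params(name): a dict with "camera_matrix" (3x3 intrinsics, pixels), "k1" (the pictures are not rectified: a ray, as slopes to the right and down, at radius r is drawn at 1 + k1 r^2 times it, then the intrinsics apply), "pose" (4x4, takes a point from camera to world coordinates); the wrist camera has in their place "mount" (4x4, takes a point from camera to tool coordinates, whose origin is the TCP and whose axes are the flange's). Camera axes: x right, y down, z forward; pixel columns grow to the right and rows downward; lengths in m; the calibration is good to about 2 mm. A picture is of the moment at which its call begins: read the wrist's pose just before it. camera_params takes no time and is no camera call.
- job.close_job(): hands the job in, once; it reports no verdict.
The state is a dict: "time": time; "joint_positions": joint angles; "qd": joint speeds; "joint_torque": joint torques, N m; "position": TCP position; "tool_rot": TCP orientation; "ft_force": force on the tool from outside, world axes, zero at the start; "torque": the same for the moment, N m; "grip_width": opening from 0.0 (shut) to 1.0 (fully open).
Only numpy, scipy, OpenCV 4.12 (cv2) and the standard library are available. Lean on these libraries where they do the work, as an engineer would, in place of code of your own. Each camera call takes 0.05 s, during which the arm holds its last target. There are 200 camera calls.

## Working session

There is one attempt and no reset: what is moved stays moved. The work goes in short steps, Python scripts to look and compute and a shell command to move; the robot and the scene stay as the last step left them, time stands still between calls to the robot, and variables do not carry over. Pictures are saved under pics/ and viewed, about 12 in all and at most 16, crops included, and the job is handed in when it is done.

```bash
mkdir -p pics; ls; python3 - <<'E'
from bench import get_state, eyes
import cv2, numpy as np
s=get_state(); print(s)
for n in("top","side"):
    im,d=eyes.get_image(n); cv2.imwrite(f"pics/{n}0.png",im[:,:,::-1]); np.save(f"{n}0.npy",d)
    print(n,eyes.camera_params(n), (d>0).mean())
print(eyes.camera_params("wrist"))
E
```

```text
pics
{'time': 0.0, 'joint_positions': array([ 1.28908712,  0.32185111, -0.07007837,  1.45169264,  0.0226202 ,
        1.37078185, -0.05689163]), 'qd': array([-0.00062455,  0.0003636 ,  0.00019846,  0.00033533, -0.00017488,
        0.00121213,  0.0012388 ]), 'joint_torque': array([ 1.29491771e-03, -4.91288567e+01, -4.03579753e-01, -3.12533927e+01,
       -6.40462409e-02,  4.38146282e-02,  1.72934147e-04]), 'position': array([ 0.18926281, -0.62125249,  0.22143436]), 'tool_rot': array([-3.10540153e+00, -4.62741207e-01,  6.35598366e-04]), 'ft_force': array([ 0.34815503,  0.19846774, -0.15972943]), 'torque': array([-0.01553074,  0.03414072,  0.01754774]), 'grip_width': 1.0044836243836568}
top {'camera_matrix': array([[396.3484724 ,   0.        , 280.32454105],
       [  0.        , 396.3484724 , 208.96029768],
       [  0.        ,   0.        ,   1.        ]]), 'k1': -0.0737071698621158, 'pose': array([[ 0.08208045, -0.97535461,  0.20480766,  0.34881857],
       [-0.9966143 , -0.08131081,  0.01218548,  0.01370845],
       [ 0.00476791, -0.20511443, -0.97872638,  0.8269537 ],
       [ 0. 
[... 400 characters left out ...]
273],
       [-0.01427248, -0.70940642, -0.70465511,  0.61011066],
       [ 0.        ,  0.        ,  0.        ,  1.        ]])} 0.996062925170068
{'camera_matrix': array([[312.5595672 ,   0.        , 280.46776199],
       [  0.        , 312.5595672 , 205.61691863],
       [  0.        ,   0.        ,   1.        ]]), 'k1': -0.009247121045222333, 'mount': array([[ 2.70080172e-04, -9.59140859e-01, -2.82928861e-01,
         7.76470379e-02],
       [ 9.99999863e-01,  3.85684325e-04, -3.52899519e-04,
         2.59889812e-04],
       [ 4.47601575e-04, -2.82928727e-01,  9.59140832e-01,
        -1.61454085e-01],
       [ 0.00000000e+00,  0.00000000e+00,  0.00000000e+00,
         1.00000000e+00]])}
```

View pics/top0.png

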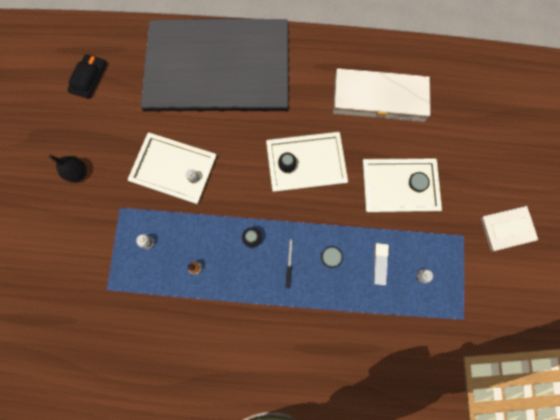

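View pics/side0.png

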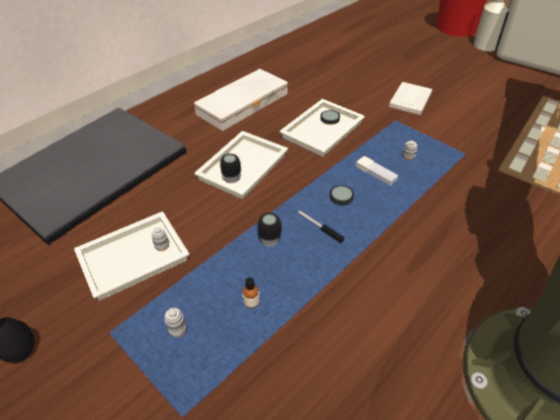

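The top view shows three trays: objective (173,167), eyepiece (307,161) and filter (401,185). On the mat are objectives at (145,241) and (425,276), the eyepiece at (252,237) and the filter at (332,257). The bottle (195,268), screwdriver (290,265) and box (381,264) are clutter. The side view agrees with this.

```bash
cat > h.py <<'E'
import numpy as np, cv2
from scipy.spatial.transform import Rotation as R
from bench import get_state, eyes
def pose(n,s=None):
    p=eyes.camera_params(n)
    if n!="wrist": return p["pose"]
    T=np.eye(4); T[:3,:3]=R.from_rotvec(s["tool_rot"]).as_matrix(); T[:3,3]=s["position"]
    return T@p["mount"]
def rays(n,uv):
    p=eyes.camera_params(n); 
    q=cv2.undistortPoints(np.asarray(uv,float).reshape(-1,1,2),p["camera_matrix"],np.array([p["k1"],0,0,0.]))[:,0]
    return np.c_[q,np.ones(len(q))]
def cast(n,uv,z,T=None):
    T=pose(n) if T is None else T
    d=rays(n,uv)@T[:3,:3].T
    return T[:3,3]+d*((z-T[2,3])/d[:,2])[:,None]
def cloud(n,d,T=None):
    T=pose(n) if T is None else T
    v,u=np.mgrid[:420,:560]; r=rays(n,np.c_[u.ravel(),v.ravel()])
    return ((r*d.reshape(-1,1))@T[:3,:3].T+T[:3,3]).reshape(420,560,3)
E
python3 - <<'E'
from h import *
# per-part: raised component in the cloud of each view near given pixel
seeds={"top":dict(objL=(145,241),bottle=(195,268),eye=(252,237),scr=(290,270),filt=(332,257),box=(381,264),objR=(425,276),s_obj=(193,176),s_eye=(288,161),s_filt=(419,182)),
"side":dict(objL=(175,320),bottle=(251,295),eye=(269,226),filt=(342,195),objR=(411,149),s_obj=(160,238),s_eye=(231,165),s_filt=(330,117))}
for n in seeds:
    d=np.load(n+"0.npy"); P=cloud(n,d)
    for k,(u,v) in seeds[n].items():
        hh=0.0085 if k[:2]=="s_" else 0.006
        m=(P[...,2]>hh).astype(np.uint8)
        if k[:2]=="s_":
            w=np.zeros_like(m); cv2.circle(w,(u,v),18,1,-1); m&=w
        c,l=cv2.connectedComponents(m,connectivity=4)
        i=l[v,u]; Q=P[l==i]
        zt=np.percentile(Q[:,2],97); top=Q[Q[:,2]>zt-.004]
        (cx,cy),r=cv2.minEnclosingCircle(Q[:,:2].astype(np.float32))
        print(n,k,i>0,len(Q),"ztop%.4f"%zt,"topc",top.mean(0).round(4),"circ",round(cx,4),round(cy,4),round(r,4), "rng",np.hypot(cx,cy).round(3))
E
```

```text
top objL True 199 ztop0.0513 topc [0.427  0.2948 0.0494] circ 0.4268 0.2942 0.0136 rng 0.518
top bottle True 150 ztop0.0612 topc [0.3812 0.1787 0.099 ] circ 0.3642 0.1061 0.0937 rng 0.379
top eye True 337 ztop0.0547 topc [0.4526 0.0766 0.0526] circ 0.4526 0.0763 0.0203 rng 0.459
top scr True 173 ztop0.0148 topc [ 0.3836 -0.0037  0.0213] circ 0.4035 0.0062 0.0553 rng 0.404
top filt True 393 ztop0.0154 topc [ 0.4278 -0.0883  0.0226] circ 0.3944 -0.0485 0.0772 rng 0.397
top box True 526 ztop0.0167 topc [ 0.4238 -0.1899  0.0164] circ 0.406 -0.0943 0.1223 rng 0.417
top objR True 173 ztop0.0396 topc [ 0.3999 -0.2656  0.0771] circ 0.3752 -0.1392 0.1553 rng 0.4
top s_obj True 168 ztop0.0465 topc [0.5605 0.2052 0.085 ] circ 0.4649 0.1192 0.1569 rng 0.48
top s_eye True 318 ztop0.0559 topc [0.6118 0.0175 0.0626] circ 0.4912 0.0145 0.1425 rng 0.491
top s_filt True 345 ztop0.0169 topc [ 0.6024 -0.2665  0.0209] circ 0.4823 -0.1373 0.2016 rng 0.501
side objL True 451 ztop0.0506 topc [0.406  0.3044 0.0812] circ 0.2553 0.3676 0.1955 rng 0.447
side bottle True 402 ztop0.0609 topc [0.3735 0.1959 0.0766] circ 0.2292 0.309 0.2033 rng 0.385
side eye True 617 ztop0.0529 topc [0.4505 0.0805 0.0537] circ 0.2677 0.2518 0.2703 rng 0.367
side filt True 366 ztop0.0132 topc [ 0.427  -0.0856  0.0131] circ 0.2561 0.1657 0.3295 rng 0.305
side objR True 203 ztop0.0380 topc [ 0.3945 -0.2585  0.0514] circ 0.2434 0.0787 0.3993 rng 0.256
side s_obj True 330 ztop0.0474 topc [0.5544 0.2247 0.0672] circ 0.3291 0.3268 0.2794 rng 0.464
side s_eye True 587 ztop0.0550 topc [0.6115 0.0226 0.0567] circ 0.3783 0.2009 0.3873 rng 0.428
side s_filt True 397 ztop0.0185 topc [ 0.6095 -0.2802  0.0258] circ 0.3616 0.0674 0.471 rng 0.368
```

```bash
python3 - <<'E'
from h import *
H=dict(objL=.050,eye=.052,filt=.012,objR=.038,bottle=.06,s_obj=.046,s_eye=.054,s_filt=.014)
seeds={"top":dict(objL=(145,241),bottle=(195,268),eye=(252,237),scr=(290,270),filt=(332,257),box=(381,264),objR=(425,276),s_obj=(193,176),s_eye=(288,161),s_filt=(419,182)),
"side":dict(objL=(175,320),bottle=(251,295),eye=(269,226),filt=(342,195),objR=(411,149),s_obj=(160,238),s_eye=(231,165),s_filt=(330,117))}
for n in seeds:
    d=np.load(n+"0.npy"); P=cloud(n,d)
    for k,(u,v) in seeds[n].items():
        w=np.zeros((420,560),np.uint8); cv2.circle(w,(u,v),35,1,-1)
        m=((P[...,2]>(0.0085 if k[:2]=="s_" else 0.006))&(w>0)).astype(np.uint8)
        if k in H: m&=(P[...,2]<H[k]+.008)
        l=cv2.connectedComponents(m,connectivity=4)[1]; Q=P[l==l[v,u]]
        c=np.median(Q,0)
        if k in H: Q=Q[np.linalg.norm(Q[:,:2]-c[:2],axis=1)<.03]
        t=Q[Q[:,2]>H[k]-.004] if k in H else Q
        lo,hi=np.percentile(t[:,:2],[2,98],axis=0)
        print(n,k,len(Q),len(t),"med",np.median(t,0).round(4),"mid",((lo+hi)/2).round(4),"ext",(hi-lo).round(4))
    if n=="top":
        im=cv2.imread("pics/top0.png"); hsv=cv2.cvtColor(im,cv2.COLOR_BGR2HSV)
        m=cv2.inRange(hsv,(0,0,150),(179,70,255)); m=cv2.morphologyEx(m,cv2.MORPH_CLOSE,np.ones((5,5)))
        for c in cv2.findContours(m,cv2.RETR_EXTERNAL,cv2.CHAIN_APPROX_NONE)[0]:
            if cv2.contourArea(c)<2500: continue
            p=cast("top",c[:,0],.018)[:,:2].astype(np.float32)
            (x,y),(a,b),th=cv2.minAreaRect(p*1000); print("tray",x,y,a,b,th, cv2.boxPoints(((x,y),(a,b),th)).round().tolist())
E
```

```text
top objL 199 56 med [0.4264 0.2946 0.0486] mid [0.4268 0.2951] ext [0.0148 0.0156]
top bottle 148 40 med [0.3829 0.1877 0.0594] mid [0.3828 0.1874] ext [0.0116 0.0121]
top eye 337 242 med [0.4525 0.0765 0.052 ] mid [0.4528 0.0767] ext [0.03   0.0315]
top scr 173 173 med [ 0.3939 -0.0036  0.0111] mid [ 0.408  -0.0038] ext [0.0962 0.0093]
top filt 390 385 med [ 0.429  -0.0898  0.012 ] mid [ 0.4293 -0.09  ] ext [0.0408 0.0414]
top box 526 526 med [ 0.4216 -0.1899  0.0139] mid [ 0.4221 -0.1904] ext [0.0814 0.0243]
top objR 171 56 med [ 0.4025 -0.28    0.0365] mid [ 0.4022 -0.2811] ext [0.0157 0.0144]
top s_obj 166 40 med [0.5719 0.2155 0.0445] mid [0.572  0.2161] ext [0.0152 0.0151]
top s_eye 316 202 med [0.6146 0.0175 0.0536] mid [0.6149 0.0172] ext [0.0289 0.0304]
top s_filt 343 336 med [ 0.6037 -0.2688  0.0139] mid [ 0.6038 -0.2689] ext [0.042  0.0399]
tray 593.1177978515625 -229.80746459960938 117.10253143310547 163.49880981445312 5.650485515594482 [[527.0, -154.0], [543.0, -317.0], [659.0, -305.0], [643.0, -143.0]]
tray 590.7926025390625 264.17578125 163.0225067138672 117.1739044189
[... 576 characters left out ...]
0]]
side objL 445 110 med [0.4258 0.2959 0.0485] mid [0.4265 0.2959] ext [0.0152 0.0158]
side bottle 400 67 med [0.3826 0.188  0.0598] mid [0.3832 0.1881] ext [0.0123 0.0117]
side eye 616 265 med [0.4514 0.0799 0.0514] mid [0.4521 0.0788] ext [0.0302 0.0314]
side filt 365 349 med [ 0.4277 -0.0863  0.0112] mid [ 0.428  -0.0873] ext [0.0423 0.0423]
side objR 202 37 med [ 0.4032 -0.2769  0.0362] mid [ 0.4034 -0.2779] ext [0.0152 0.0155]
side s_obj 328 74 med [0.5723 0.217  0.045 ] mid [0.5733 0.2153] ext [0.0168 0.0152]
side s_eye 528 182 med [0.6144 0.0204 0.0534] mid [0.6145 0.0192] ext [0.0319 0.0325]
side s_filt 210 195 med [ 0.6027 -0.2656  0.0134] mid [ 0.6029 -0.2679] ext [0.041  0.0403]
```

```bash
cat >> h.py <<'E'
def go(x,y,z,yaw):
    s=get_state(); M=R.from_rotvec(s["tool_rot"]).as_matrix(); p=s["position"]
    cur=np.degrees(np.arctan2(M[1,0],M[0,0])); dt=(yaw-cur+180)%360-180
    Rz=R.from_euler("z",dt,degrees=True).as_matrix(); d=np.array([x,y,z])-p
    print("t%.2f"%s["time"],"pos",p.round(4),"yaw%.1f"%cur,"tilt%.1f"%np.degrees(np.arccos(-M[2,2])),"grip%.3f"%s["grip_width"],"F",s["ft_force"].round(1))
    print("turn units %.2f"%(-dt/5),"shift units: before turn",(M.T@d/.04).round(2),"after turn",((Rz@M).T@d/.04).round(2))
def look(x,y,zt,zlo=.005,rad=.045,save=None):
    s=get_state(); im,d=eyes.get_image("wrist"); P=cloud("wrist",d,pose("wrist",s))
    if save: cv2.imwrite(save,im[:,:,::-1])
    m=(abs(P[...,2]-zt)<zlo)&(np.hypot(P[...,0]-x,P[...,1]-y)<rad)&(d>0)
    Q=P[m]; lo,hi=np.percentile(Q[:,:2],[1,99],axis=0)
    print("n",len(Q),"med",np.median(Q,0).round(4),"mid",((lo+hi)/2).round(4),"ext",(hi-lo).round(4))
E
python3 -m jog '[[[0.55,0,0,0,-1],[0.55,0,0,0,-1],[0.55,0,0,0,-1],[0.55,0,0,0,-1],[0.55,0,0,0,-1],[0.55,0,0,0,-1],[0.55,0,0,0,-1],[0.55,0,0,0,-1],[0.55,0,0,0,-1],[0.55,0,0,0,-1]]]' 20
python3 -c "
from h import *
go(.403,-.2795,.12,76)"
```

```text
time: 1.35
position: [0.1893, -0.6215, 0.2219]
tool_rot: [-2.617, -1.736, -0.0]
ft_force: [-0.3, 0.9, 0.2]
grip_width: 0.548
t1.35 pos [ 0.1893 -0.6215  0.2219] yaw67.1 tilt0.1 grip0.548 F [-0.3  0.9  0.2]
turn units -1.78 shift units: before turn [9.95 1.6  2.55] after turn [9.59 3.12 2.55]
```

```bash
python3 -m jog '[[[0.55,0,0,0,-0.9],[0.55,0,0,0,-0.9],[0.55,1,0.3,0.2,0],[0.55,1,0.4,0.2,0],[0.55,1,0.4,0.2,0],[0.55,1,0.4,0.2,0],[0.55,1,0.4,0.2,0],[0.55,1,0.4,0.2,0],[0.55,1,0.4,0.2,0],[0.55,1,0.4,0.2,0]]]'
python3 -c "
from h import *
go(.403,-.2795,.12,76)"
```

```text
time: 2.6
position: [0.3879, -0.3401, 0.158]
tool_rot: [-2.476, -1.933, 0.0]
ft_force: [0.3, -0.6, 0.1]
grip_width: 0.549
t2.60 pos [ 0.3879 -0.3401  0.158 ] yaw75.9 tilt0.0 grip0.549 F [ 0.3 -0.6  0.1]
turn units -0.01 shift units: before turn [ 1.56 -0.    0.95] after turn [1.56 0.   0.95]
```

```bash
python3 -m jog '[[[0.55,0.8,0,0.4,0],[0.55,0.76,0,0.5,0],[0.55,0,0,0,0]]]'
python3 -c "
from h import *
go(.403,-.2795,.12,76)
look(.403,-.2795,.036,.003,.02,'pics/w1.png')"
```

```text
time: 2.98
position: [0.4021, -0.2777, 0.1208]
tool_rot: [-2.469, -1.936, 0.001]
ft_force: [-0.0, -0.4, 0.4]
grip_width: 0.549
t2.98 pos [ 0.4021 -0.2777  0.1208] yaw76.2 tilt0.2 grip0.549 F [-0.  -0.4  0.4]
turn units 0.04 shift units: before turn [-0.04  0.03  0.02] after turn [-0.04  0.03  0.02]
n 350 med [ 0.4049 -0.2792  0.0354] mid [ 0.4047 -0.28  ] ext [0.0168 0.0167]
```

View pics/w1.png

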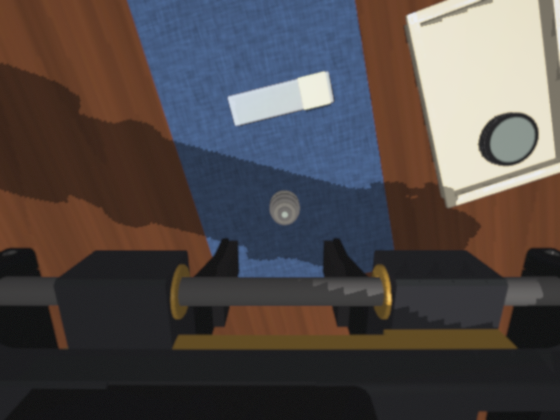

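The wrist picture shows the short objective at (284,207), between the finger tips at (230,255) and (330,255), with nothing close by. I'm going down to grasp it.

```bash
python3 -c "
from h import *
go(.404,-.280,.005,76)"
python3 -m jog '[[[0.55,-0.05,0,0.8,0],[0.55,0,0.05,0.8,0],[0.55,0,0,0.8,0],[0.55,0,0,0.4,0],[0.55,0,0,0.05,0],[0.2,0,0,0,0],[0.2,0,0,0,0],[0.2,0,0,0,0],[0.2,0,0,0,0]]]' 20
python3 -c "
from h import *
go(.404,-.280,.005,76)"
```

```text
t3.02 pos [ 0.4023 -0.28    0.1219] yaw76.1 tilt0.1 grip0.548 F [-0.3 -0.4  0.2]
turn units 0.01 shift units: before turn [0.01 0.05 2.92] after turn [0.01 0.05 2.92]
time: 4.15
position: [0.4045, -0.2838, 0.0094]
tool_rot: [2.475, 1.932, -0.0]
ft_force: [-0.1, 0.5, 4.4]
grip_width: 0.291
t4.15 pos [ 0.4045 -0.2838  0.0094] yaw76.0 tilt0.1 grip0.291 F [-0.1  0.5  4.4]
turn units -0.01 shift units: before turn [ 0.09 -0.04  0.11] after turn [ 0.09 -0.04  0.11]
```

```bash

python3 -m jog '[[[0.2,0,0,-0.2,0],[0.2,0,0,-0.6,0],[0.2,0,0,-0.8,0],[0.2,0,0,-0.9,0]]]' 30
python3 -c "
from h import *
go(.602,.3077,.112,76)"
```

```text
time: 4.65
position: [0.4036, -0.2829, 0.1093]
tool_rot: [-2.475, -1.933, 0.0]
ft_force: [0.7, -0.3, -0.7]
grip_width: 0.287
t4.65 pos [ 0.4036 -0.2829  0.1093] yaw76.0 tilt0.1 grip0.287 F [ 0.7 -0.3 -0.7]
turn units -0.01 shift units: before turn [15.53  1.23 -0.06] after turn [15.53  1.24 -0.06]
```

```bash

python3 -m jog '[[[0.2,0.5,0,0,0],[0.2,1,0,0,0],[0.2,1,0.1,0,0],[0.2,1,0.1,0,0],[0.2,1,0.1,0,0],[0.2,1,0.1,0,0],[0.2,1,0.1,0,0],[0.2,1,0.1,0,0],[0.2,1,0.1,0,0],[0.2,1,0.1,0,0]]]'
python3 -m jog '[[[0.2,1,0.1,0,0],[0.2,1,0.1,0,0],[0.2,1,0.1,0,0],[0.2,1,0.1,0,0],[0.2,1,0,0,0],[0.2,0.6,0,0,0],[0.2,0.3,0,0,0],[0.2,0,0,0,0]]]'
python3 -c "
from h import *
go(.602,.3077,.112,76)
im,d=eyes.get_image('wrist'); cv2.imwrite('pics/w2.png',im[:,:,::-1])"
```

```text
time: 5.9
position: [0.5263, 0.0796, 0.1075]
tool_rot: [-2.475, -1.934, 0.002]
ft_force: [0.2, 0.1, -0.8]
grip_width: 0.287
time: 6.9
position: [0.5991, 0.3033, 0.1077]
tool_rot: [-2.474, -1.935, 0.002]
ft_force: [-0.5, -0.3, -1.2]
grip_width: 0.289
t6.90 pos [0.5991 0.3033 0.1077] yaw76.0 tilt0.1 grip0.289 F [-0.5 -0.3 -1.2]
turn units 0.01 shift units: before turn [ 0.13  0.04 -0.11] after turn [ 0.13  0.04 -0.11]
```

View pics/w2.png

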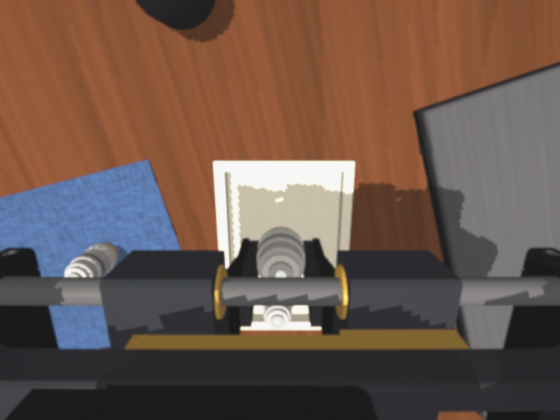

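The objective is held upright over the tray, with the tray rim at columns 214–354 and the jaw middle near 281. Before lowering I'm checking the tray end at row 161.

```bash
python3 -c "
from h import *
s=get_state();T=pose('wrist',s)
print(cast('wrist',[[284,161],[214,161],[354,161]],.018,T).round(4))
e=cast('wrist',[[284,161]],.018,T)[0,:2]; print('centre',e-.076*np.array([.242,.970]))
go(.602,.3077,.0125,76)"
```

```text
[[0.6122 0.3408 0.018 ]
 [0.5576 0.3544 0.018 ]
 [0.6669 0.3271 0.018 ]]
centre [0.59383716 0.26703415]
t6.95 pos [0.5996 0.3019 0.1078] yaw76.0 tilt0.1 grip0.290 F [-0.5 -0.6 -1.4]
turn units -0.01 shift units: before turn [0.16 0.03 2.38] after turn [0.16 0.03 2.38]
```

```bash

python3 -m jog '[[[0.2,0.14,0.05,0.6,0],[0.2,0,0,0.7,0],[0.2,0,0,0.6,0],[0.2,0,0,0.3,0],[0.2,0,0,0.12,0],[0.2,0,0,0.05,0],[0.2,0,0,0,0]]]'
python3 -m jog '[[[0.2,0,0,0.03,0],[0.2,0,0,0.0,0]]]'
```

```text
time: 7.82
position: [0.6039, 0.3078, 0.0145]
tool_rot: [2.476, 1.933, 0.002]
ft_force: [0.1, -0.1, -1.6]
grip_width: 0.286
time: 8.07
position: [0.6036, 0.3075, 0.0128]
tool_rot: [2.476, 1.933, 0.001]
ft_force: [0.7, 0.4, -1.1]
grip_width: 0.286
```

```bash

python3 -m jog '[[[0.2,0,0,0.03,0],[0.2,0,0,0.0,0]]]'
python3 -m jog '[[[0.2,0,0,0.03,0],[0.2,0,0,0.0,0]]]'
```

```text
time: 8.32
position: [0.6036, 0.3075, 0.0115]
tool_rot: [2.476, 1.933, 0.001]
ft_force: [0.2, 0.4, 0.2]
grip_width: 0.293
time: 8.57
position: [0.6037, 0.3076, 0.0114]
tool_rot: [2.476, 1.933, 0.0]
ft_force: [-1.5, -1.4, 6.1]
grip_width: 0.282
```

It has touched down at 6 N, so I'm releasing and rising.

```bash

python3 -m jog '[[[0.36,0,0,0,0],[0.45,0,0,0,0],[0.5,0,0,0,0],[0.5,0,0,-0.2,0],[0.55,0,0,-0.6,0],[0.6,0,0,-0.9,0],[0.7,0,0,-1,0],[0.7,0,0,-0.5,0]]]'
python3 -c "
from h import *
go(.4285,-.0885,.135,95.6)
look(.6027,.3063,.038,.004,.02)
look(.4265,.2953,.048,.004,.02)"
```

```text
time: 9.57
position: [0.6046, 0.3087, 0.1425]
tool_rot: [2.475, 1.933, 0.008]
ft_force: [-0.6, 0.3, 0.0]
grip_width: 0.681
t9.57 pos [0.6046 0.3087 0.1425] yaw76.0 tilt0.3 grip0.681 F [-0.6  0.3  0. ]
turn units -3.93 shift units: before turn [-10.7   -1.86   0.14] after turn [-9.45 -5.35  0.13]
n 319 med [0.6049 0.312  0.0373] mid [0.6047 0.3112] ext [0.0167 0.017 ]Traceback (most recent call last):
  File "<string>", line 5, in <module>
    look(.4265,.2953,.048,.004,.02)
    ~~~~^^^^^^^^^^^^^^^^^^^^^^^^^^^
  File "h.py", line 31, in look
    Q=P[m]; lo,hi=np.percentile(Q[:,:2],[1,99],axis=0)
                  ~~~~~~~~~~~~~^^^^^^^^^^^^^^^^^^^^^^^
    return _quantile_unchecked(
        a, q, axis, out, overwrite_input, method, keepdims, weights)
    return _ureduce(a,
                    func=_quantile_ureduce_func,
    ...<5 lines>...
                    overwrite_input=overwrite_input,
                    method=method)
    r = func(a, **kwargs)
    result = _quantile(arr,
                       quantiles=q,
    ...<2 lines>...
                       out=out,
                       weights=wgt)
    slices_having_nans = np.isnan(arr[-1, ...])
                                  ~~~^^^^^^^^^
IndexError: index -1 is out of bounds for axis 0 with size 0
```

The short objective stands in place, its top at about (0.605, 0.311). The long objective is close by and takes the same yaw, so it's next.

```bash

python3 -c "
from h import *
go(.4265,.2953,.12,76)"
python3 -m jog '[[[0.55,-0.2,-0.6,0,0],[0.55,-0.2,-0.8,0,0],[0.55,-0.2,-0.9,0,0],[0.55,-0.2,-0.9,0,0],[0.55,-0.2,-0.6,0.2,0],[0.55,-0.2,-0.3,0.2,0],[0.55,0,0,0.1,0],[0.55,0,0,0,0]]]'
python3 -c "
from h import *
go(.4265,.2953,.12,76)
look(.4265,.2953,.048,.004,.02)"
```

```text
t9.68 pos [0.6048 0.3087 0.1417] yaw75.9 tilt0.3 grip0.699 F [-0.8  0.8  0. ]
turn units -0.01 shift units: before turn [-1.41 -4.25  0.52] after turn [-1.4  -4.25  0.52]
time: 10.68
position: [0.4331, 0.3003, 0.1174]
tool_rot: [-2.477, -1.932, 0.001]
ft_force: [-0.2, -0.0, 0.4]
grip_width: 0.547
t10.68 pos [0.4331 0.3003 0.1174] yaw75.9 tilt0.1 grip0.547 F [-0.2 -0.   0.4]
turn units -0.02 shift units: before turn [-0.16 -0.13 -0.06] after turn [-0.16 -0.13 -0.06]
n 397 med [0.428  0.2967 0.0473] mid [0.4276 0.2956] ext [0.0169 0.0171]
```

```bash

python3 -m jog '[[[0.55,-0.15,-0.1,0,0],[0.55,0,0,0.8,0],[0.55,0,0,0.8,0],[0.55,0,0,0.7,0],[0.55,0,0,0.35,0],[0.55,0,0,0.05,0],[0.2,0,0,0,0],[0.2,0,0,0,0],[0.2,0,0,0,0],[0.2,0,0,0,0]]]' 30
python3 -m jog '[[[0.2,0,0,-0.2,0],[0.2,0,0,-0.6,0],[0.2,0,0,-0.8,0],[0.2,0,0,-0.9,0]]]' 30
python3 -c "
from h import *
go(.592,.2635,.12,76)"
```

```text
time: 11.98
position: [0.4279, 0.2961, 0.0108]
tool_rot: [2.476, 1.933, 0.002]
ft_force: [-0.2, -0.7, 3.5]
grip_width: 0.289
time: 12.48
position: [0.4267, 0.2956, 0.1109]
tool_rot: [-2.476, -1.933, 0.002]
ft_force: [1.1, -0.6, -0.6]
grip_width: 0.29
t12.47 pos [0.4267 0.2956 0.1109] yaw76.0 tilt0.1 grip0.290 F [ 1.1 -0.6 -0.6]
turn units -0.01 shift units: before turn [ 0.22  4.2  -0.23] after turn [ 0.22  4.2  -0.23]
```

```bash

python3 -m jog '[[[0.2,0.1,0.5,0,0],[0.2,0.1,0.8,0,0],[0.2,0,0.9,0,0],[0.2,0,0.9,0,0],[0.2,0,0.7,0,0],[0.2,0,0.3,0,0],[0.2,0,0,0,0]]]'
python3 -c "
from h import *
go(.5886,.264,.0165,76)"
```

```text
time: 13.35
position: [0.5882, 0.2637, 0.1099]
tool_rot: [-2.476, -1.932, 0.001]
ft_force: [-0.6, 0.3, -0.8]
grip_width: 0.295
t13.35 pos [0.5882 0.2637 0.1099] yaw75.9 tilt0.1 grip0.295 F [-0.6  0.3 -0.8]
turn units -0.02 shift units: before turn [0.01 0.01 2.33] after turn [0.01 0.01 2.33]
```

```bash

python3 -m jog '[[[0.2,0,0,0.6,0],[0.2,0,0,0.7,0],[0.2,0,0,0.6,0],[0.2,0,0,0.3,0],[0.2,0,0,0.15,0],[0.2,0,0,0.05,0],[0.2,0,0,0,0]]]'
python3 -m jog '[[[0.2,0,0,0.03,0],[0.2,0,0,0.0,0]]]'
python3 -m jog '[[[0.2,0,0,0.03,0],[0.2,0,0,0.0,0]]]'
```

```text
time: 14.22
position: [0.5888, 0.2641, 0.0148]
tool_rot: [2.476, 1.933, 0.002]
ft_force: [-0.8, -0.3, -1.3]
grip_width: 0.291
time: 14.48
position: [0.5886, 0.2638, 0.0132]
tool_rot: [2.476, 1.933, 0.0]
ft_force: [-1.1, -0.9, -0.3]
grip_width: 0.293
time: 14.72
position: [0.5887, 0.2639, 0.0129]
tool_rot: [2.476, 1.933, 0.0]
ft_force: [-2.0, -1.6, 4.2]
grip_width: 0.292
```

Contact again at 4 N, so I'm releasing, rising and checking.

```bash

python3 -m jog '[[[0.36,0,0,0,0],[0.45,0,0,0,0],[0.5,0,0,0,0],[0.5,0,0,-0.2,0],[0.55,0,0,-0.6,0],[0.6,0,0,-0.9,0],[0.7,0,0,-1,0],[0.7,0,0,-0.5,0]]]'
python3 -c "
from h import *
go(.452,.078,.135,101.8)
look(.5886,.264,.05,.004,.02)
look(.6047,.311,.038,.004,.02)"
```

```text
time: 15.72
position: [0.5897, 0.265, 0.144]
tool_rot: [2.475, 1.932, 0.008]
ft_force: [0.6, 0.7, -0.4]
grip_width: 0.682
t15.72 pos [0.5897 0.265  0.144 ] yaw76.0 tilt0.3 grip0.682 F [ 0.6  0.7 -0.4]
turn units -5.17 shift units: before turn [-5.37 -2.21  0.2 ] after turn [-3.87 -4.33  0.19]
n 339 med [0.5888 0.2643 0.0492] mid [0.5885 0.2636] ext [0.0168 0.0173]
n 349 med [0.6046 0.3115 0.0371] mid [0.6046 0.3112] ext [0.0166 0.0169]
```

```bash

python3 -m jog '[[[0.7,0,0,0,-1],[0.7,0,0,0,-1],[0.7,0,0,0,-1],[0.7,0,0,0,-1],[0.7,0,0,0,-1],[0.7,-0.6,-0.6,0,-0.2],[0.7,-0.9,-0.9,0,0],[0.7,-0.9,-0.9,0,0],[0.7,-0.9,-0.9,0,0],[0.7,-0.4,-0.7,0,0]]]'
python3 -m jog '[[[0.7,-0.1,-0.3,0.2,0],[0.7,0,0,0,0]]]'
python3 -c "
from h import *
go(.452,.078,.032,101.8)
look(.452,.078,.050,.004,.025)"
```

```text
time: 17.08
position: [0.46, 0.0832, 0.138]
tool_rot: [-1.981, -2.436, 0.004]
ft_force: [-0.2, -0.9, 0.4]
grip_width: 0.699
time: 17.32
position: [0.4501, 0.0795, 0.1306]
tool_rot: [-1.979, -2.439, 0.003]
ft_force: [-0.2, 1.3, 0.6]
grip_width: 0.699
t17.32 pos [0.4501 0.0795 0.1306] yaw101.9 tilt0.1 grip0.699 F [-0.2  1.3  0.6]
turn units 0.02 shift units: before turn [-0.05  0.04  2.47] after turn [-0.05  0.04  2.47]
n 1501 med [0.4526 0.0793 0.0512] mid [0.4532 0.0784] ext [0.0345 0.0334]
```

```bash

python3 -m jog '[[[0.7,0,0.05,0.6,0],[0.7,0,0,0.8,0],[0.7,0,0,0.8,0],[0.7,0,0,0.5,0],[0.7,0,0,0.2,0],[0.35,0,0,0,0],[0.35,0,0,0,0],[0.35,0,0,0,0],[0.35,0,0,0,0]]]' 30
python3 -m jog '[[[0.35,0,0,-0.2,0],[0.35,0,0,-0.6,0],[0.35,0,0,-0.8,0],[0.35,0,0,-0.9,0]]]' 30
python3 -c "
from h import *
go(.633,-.0475,.12,101.8)"
```

```text
time: 18.5
position: [0.4539, 0.0803, 0.0165]
tool_rot: [1.977, 2.439, 0.001]
ft_force: [0.2, -0.6, 3.3]
grip_width: 0.451
time: 19.0
position: [0.4525, 0.0802, 0.1167]
tool_rot: [-1.978, -2.44, 0.001]
ft_force: [0.4, -0.9, -0.9]
grip_width: 0.45
t19.00 pos [0.4525 0.0802 0.1167] yaw102.0 tilt0.0 grip0.450 F [ 0.4 -0.9 -0.9]
turn units 0.03 shift units: before turn [-4.06  3.75 -0.09] after turn [-4.05  3.76 -0.09]
```

```bash

python3 -m jog '[[[0.35,-0.5,0.4,0,0],[0.35,-0.8,0.7,0,0],[0.35,-0.8,0.8,0,0],[0.35,-0.8,0.8,0,0],[0.35,-0.7,0.7,0,0],[0.35,-0.4,0.3,0,0],[0.35,-0.1,0,0,0],[0.35,0,0,0,0]]]'
python3 -c "
from h import *
go(.633,-.0475,.0225,101.8)
im,d=eyes.get_image('wrist'); cv2.imwrite('pics/w3.png',im[:,:,::-1])"
```

```text
time: 20.0
position: [0.631, -0.0492, 0.1158]
tool_rot: [-1.978, -2.44, 0.001]
ft_force: [-0.4, 0.0, 0.5]
grip_width: 0.454
t20.00 pos [ 0.631  -0.0492  0.1158] yaw102.0 tilt0.0 grip0.454 F [-0.4  0.   0.5]
turn units 0.03 shift units: before turn [0.03 0.06 2.33] after turn [0.03 0.06 2.33]
```

View pics/w3.png

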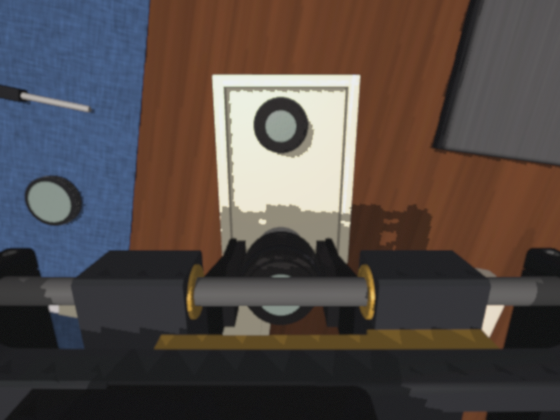

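The picture shows the held eyepiece over the free end. The tray spans columns 214–358 (middle 286) and the jaw middle is at 281, so I'm shifting slightly along +y and lowering.

```bash

python3 -m jog '[[[0.35,0,0.08,0.6,0],[0.35,0,0,0.7,0],[0.35,0,0,0.6,0],[0.35,0,0,0.3,0],[0.35,0,0,0.12,0],[0.35,0,0,0.03,0],[0.35,0,0,0,0]]]'
python3 -m jog '[[[0.35,0,0,0.03,0],[0.35,0,0,0.0,0]]]'
python3 -m jog '[[[0.35,0,0,0.03,0],[0.35,0,0,0.0,0]]]'
```

```text
time: 20.92
position: [0.6355, -0.0488, 0.0225]
tool_rot: [1.977, 2.44, 0.001]
ft_force: [-0.0, -0.8, -0.8]
grip_width: 0.451
time: 21.18
position: [0.6351, -0.049, 0.0208]
tool_rot: [1.978, 2.44, 0.0]
ft_force: [-0.3, 0.1, -1.0]
grip_width: 0.447
time: 21.42
position: [0.6349, -0.0489, 0.0192]
tool_rot: [-1.978, -2.44, 0.0]
ft_force: [-0.8, -0.0, -1.1]
grip_width: 0.45
```

```bash

python3 -m jog '[[[0.35,0,0,0.03,0],[0.35,0,0,0.0,0]]]'
```

```text
time: 21.68
position: [0.635, -0.0489, 0.0186]
tool_rot: [1.978, 2.44, -0.0]
ft_force: [-0.9, -0.7, 2.9]
grip_width: 0.449
```

```bash

python3 -m jog '[[[0.5,0,0,0,0],[0.55,0,0,0,0],[0.58,0,0,0,0],[0.58,0,0,-0.2,0],[0.6,0,0,-0.6,0],[0.7,0,0,-0.9,0],[0.75,0,0,-1,0],[0.75,0,0,-0.4,0]]]'
python3 -c "
from h import *
go(.4285,-.0885,.12,95.6)
look(.635,-.049,.052,.004,.025)"
```

```text
time: 22.68
position: [0.6368, -0.0484, 0.1466]
tool_rot: [1.975, 2.437, 0.005]
ft_force: [-0.4, 0.2, -0.9]
grip_width: 0.743
t22.68 pos [ 0.6368 -0.0484  0.1466] yaw102.0 tilt0.3 grip0.743 F [-0.4  0.2 -0.9]
turn units 1.27 shift units: before turn [ 0.1  -5.31  0.64] after turn [-0.49 -5.28  0.64]
n 1366 med [ 0.6351 -0.0498  0.0533] mid [ 0.6354 -0.0506] ext [0.0342 0.0336]
```

```bash

python3 -m jog '[[[0.75,0,0,0,0.65],[0.75,0,0,0,0.65],[0.75,-0.1,-0.6,0,0],[0.75,-0.1,-0.9,0,0],[0.75,-0.1,-0.9,0,0],[0.75,-0.1,-0.9,0.1,0],[0.75,-0.1,-0.9,0.2,0],[0.75,0,-0.7,0.2,0],[0.75,0,-0.3,0.2,0],[0.75,0,0,0,0]]]'
python3 -c "
from h import *
go(.4285,-.0885,.0045,95.6)
look(.4285,-.0885,.012,.003,.03)"
```

```text
time: 23.98
position: [0.4291, -0.0887, 0.1136]
tool_rot: [-2.114, -2.324, 0.002]
ft_force: [0.4, 0.5, 0.8]
grip_width: 0.749
t23.98 pos [ 0.4291 -0.0887  0.1136] yaw95.4 tilt0.1 grip0.749 F [0.4 0.5 0.8]
turn units -0.04 shift units: before turn [ 0.01 -0.01  2.73] after turn [ 0.01 -0.01  2.73]
n 2004 med [ 0.4294 -0.0881  0.0115] mid [ 0.4295 -0.0885] ext [0.0422 0.0423]
```

```bash

python3 -m jog '[[[0.75,0,0,0.6,0],[0.75,0,0,0.8,0],[0.75,0,0,0.7,0],[0.75,0,0,0.4,0],[0.75,0,0,0.15,0],[0.75,0,0,0.05,0],[0.75,0,0,0,0]]]' 25
python3 -c "
from h import *
go(.4295,-.0885,.0045,95.6)"
```

```text
time: 24.9
position: [0.4306, -0.0885, 0.0067]
tool_rot: [2.112, 2.324, 0.001]
ft_force: [-0.2, 0.4, -0.6]
grip_width: 0.749
t24.90 pos [ 0.4306 -0.0885  0.0067] yaw95.5 tilt0.1 grip0.749 F [-0.2  0.4 -0.6]
turn units -0.03 shift units: before turn [ 0.   -0.03  0.05] after turn [ 0.   -0.03  0.05]
```

```bash

python3 -m jog '[[[0.75,0,0,0.05,0],[0.45,0,0,0,0],[0.4,0,0,0,0],[0.4,0,0,0,0],[0.4,0,0,0,0],[0.4,0,0,0,0]]]' 25
python3 -m jog '[[[0.4,0,0,-0.1,0],[0.4,0,0,-0.4,0],[0.4,0,0,-0.8,0],[0.4,0,0,-0.9,0],[0.4,0,0,-0.2,0],[0.4,0,0,0,0]]]'
python3 -c "
from h import *
go(.591,-.205,.1,95.6)
im,d=eyes.get_image('wrist'); cv2.imwrite('pics/w4.png',im[:,:,::-1])"
```

```text
time: 25.65
position: [0.4299, -0.0887, 0.0042]
tool_rot: [2.113, 2.324, -0.0]
ft_force: [0.1, -0.4, 1.1]
grip_width: 0.508
time: 26.4
position: [0.4298, -0.0888, 0.1001]
tool_rot: [2.113, 2.323, -0.001]
ft_force: [-0.5, 0.4, -0.2]
grip_width: 0.508
t26.40 pos [ 0.4298 -0.0888  0.1001] yaw95.4 tilt0.1 grip0.508 F [-0.5  0.4 -0.2]
turn units -0.03 shift units: before turn [-3.27  3.74  0.01] after turn [-3.28  3.73  0.01]
```

View pics/w4.png

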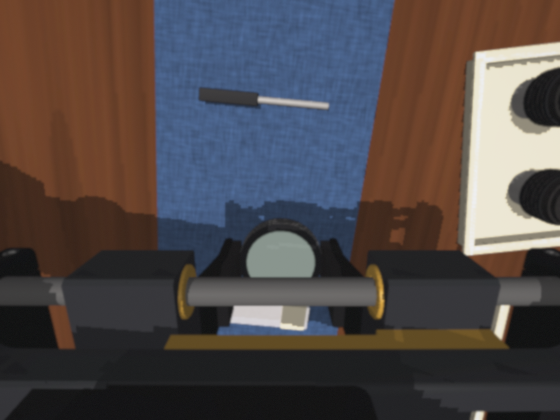

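The filter is held flat at (282,258), gripped at 44 mm. Next, to the filter tray.

```bash

python3 -m jog '[[[0.4,-0.3,0.4,0,0],[0.4,-0.6,0.7,0,0],[0.4,-0.7,0.8,0,0],[0.4,-0.7,0.8,0,0],[0.4,-0.6,0.7,0,0],[0.4,-0.3,0.3,0,0],[0.4,-0.1,0,0,0],[0.4,0,0,0,0]]]'
python3 -c "
from h import *
go(.591,-.205,.0125,95.6)
im,d=eyes.get_image('wrist'); cv2.imwrite('pics/w5.png',im[:,:,::-1])"
```

```text
time: 27.45
position: [0.5885, -0.2053, 0.0988]
tool_rot: [-2.111, -2.323, 0.001]
ft_force: [0.1, 0.1, -1.2]
grip_width: 0.504
t27.45 pos [ 0.5885 -0.2053  0.0988] yaw95.5 tilt0.2 grip0.504 F [ 0.1  0.1 -1.2]
turn units -0.03 shift units: before turn [-0.    0.07  2.16] after turn [-0.    0.07  2.16]
```

View pics/w5.png

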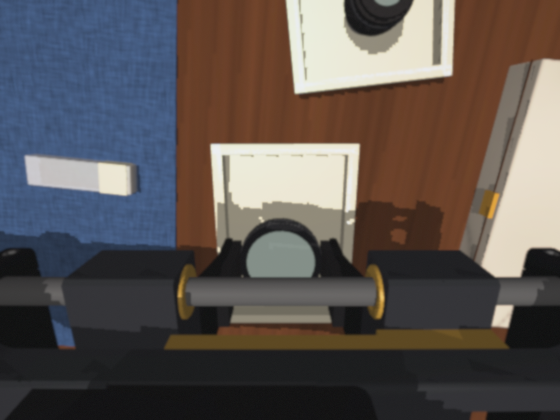

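Tray columns are 211–359 (middle 285) and the jaw middle is about 281. I'm shifting slightly along +y and checking the tray end at row 144.

```bash

python3 -c "
from h import *
s=get_state();e=cast('wrist',[[285,144]],.018,pose('wrist',s))[0,:2]; print(e-.076*np.array([-.097,.995]), np.linalg.norm(e-s['position'][:2]))"
python3 -m jog '[[[0.4,0,0.07,0.5,0],[0.4,0,0,0.7,0],[0.4,0,0,0.5,0],[0.4,0,0,0.3,0],[0.4,0,0,0.12,0],[0.4,0,0,0,0],[0.4,0,0,0,0]]]'
python3 -c "
from h import *
go(.591,-.205,.0065,95.6)"
```

```text
[ 0.59403003 -0.22552371] 0.05525112536079605
time: 28.38
position: [0.5931, -0.2058, 0.0162]
tool_rot: [2.112, 2.323, 0.001]
ft_force: [0.4, -0.7, -0.3]
grip_width: 0.506
t28.38 pos [ 0.5931 -0.2058  0.0162] yaw95.4 tilt0.1 grip0.506 F [ 0.4 -0.7 -0.3]
turn units -0.03 shift units: before turn [ 0.03 -0.05  0.24] after turn [ 0.03 -0.05  0.24]
```

```bash

python3 -m jog '[[[0.4,0,0,0.1,0],[0.4,0,0,0.08,0],[0.4,0,0,0,0]]]'
python3 -m jog '[[[0.4,0,0,0.03,0],[0.4,0,0,0,0]]]'
python3 -m jog '[[[0.4,0,0,0.03,0],[0.4,0,0,0,0]]]'
```

```text
time: 28.75
position: [0.5921, -0.2056, 0.0078]
tool_rot: [-2.113, -2.324, 0.001]
ft_force: [0.3, -0.3, 0.2]
grip_width: 0.504
time: 29.0
position: [0.5924, -0.2056, 0.0069]
tool_rot: [-2.113, -2.324, 0.0]
ft_force: [-0.0, -0.1, -1.7]
grip_width: 0.505
time: 29.25
position: [0.5926, -0.2057, 0.0063]
tool_rot: [2.113, 2.324, -0.0]
ft_force: [-1.1, 1.0, 3.7]
grip_width: 0.506
```

Contact at 3.7 N. I'm releasing, rising and making a final check from above.

```bash

python3 -m jog '[[[0.54,0,0,0,0],[0.58,0,0,0,0],[0.61,0,0,0,0],[0.61,0,0,-0.2,0],[0.61,0,0,-0.6,0],[0.7,0,0,-1,0],[0.75,0,0,-1,0],[0.75,0,0,-1,0],[0.75,0,0,-1,0],[0.75,0,0,0,0]]]'
python3 - <<'E'
from h import *
go(.5926,-.2057,.2,95.6)
look(.5926,-.2057,.014,.003,.028); look(.604,-.268,.014,.003,.028)
im,d=eyes.get_image("side"); cv2.imwrite("pics/side1.png",im[:,:,::-1])
P=cloud("side",d); P0=cloud("side",np.load("side0.npy"))
def loc(P,x,y,zt):
    m=(abs(P[...,2]-zt)<.005)&(np.hypot(P[...,0]-x,P[...,1]-y)<.03); Q=P[m]
    return np.median(Q,0).round(4),len(Q)
for k,x,y,z in [("s_obj",.5725,.2160,.046),("s_eye",.6145,.0185,.054),("s_filt",.603,-.268,.014)]:
    print(k,loc(P0,x,y,z),loc(P,x,y,z))
for k,x,y,z in [("short",.6046,.3112,.040),("long",.5886,.264,.052),("eye",.635,-.0495,.054),("filt",.5926,-.2057,.014)]:
    print(k,loc(P,x,y,z))
E
```

```text
time: 30.5
position: [0.5951, -0.2055, 0.2036]
tool_rot: [2.107, 2.319, 0.005]
ft_force: [0.1, -0.4, 0.1]
grip_width: 0.745
t30.50 pos [ 0.5951 -0.2055  0.2036] yaw95.5 tilt0.5 grip0.745 F [ 0.1 -0.4  0.1]
turn units -0.02 shift units: before turn [ 0.   -0.06  0.09] after turn [ 0.   -0.06  0.09]
n 1195 med [ 0.5925 -0.2052  0.0134] mid [ 0.5925 -0.2055] ext [0.0423 0.0424]
n 1051 med [ 0.6055 -0.2677  0.0135] mid [ 0.6056 -0.2683] ext [0.0422 0.0427]
s_obj (array([0.5719, 0.2172, 0.044 ]), 83) (array([0.5717, 0.217 , 0.0447]), 87)
s_eye (array([0.614 , 0.0209, 0.0533]), 197) (array([0.6141, 0.0209, 0.0531]), 196)
s_filt (array([ 0.6032, -0.2656,  0.0132]), 213) (array([ 0.6036, -0.2669,  0.0132]), 212)
short (array([0.6023, 0.3115, 0.0384]), 84)
long (array([0.5856, 0.2635, 0.0502]), 85)
eye (array([ 0.6322, -0.0485,  0.0532]), 176)
filt (array([ 0.5898, -0.2038,  0.0131]), 238)
```

View pics/side1.png

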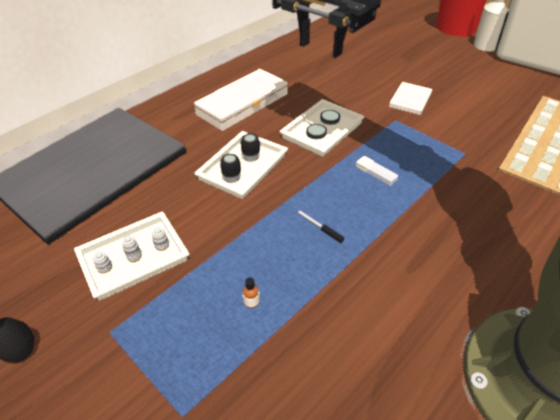

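The side view shows three objectives upright at (101,261), (131,246) and (160,238), two eyepieces at (231,165) and (251,146), and two filters flat at (317,131) and (330,117). All are well inside their trays with the arm clear, so I'm handing in.

```bash
python3 -c "
from bench import job,get_state
job.close_job(); print(get_state()['time'])"
```

```text
the job is handed in; nothing more can be done
the job is handed in; nothing more can be done
```

All four loose parts are in their trays, and I handed the job in at about 30.6 s of the 96 s allowed. Each part was lowered until it touched the tray floor (about 3–6 N), then released.

- **Standing:** the last wrist and side pictures show the parts upright or flat, with their top faces within 3 mm of the expected heights.
- **Spacing:** centre to centre, the objectives are about 50 mm apart, the eyepieces about 70 mm and the filters about 63 mm.
- **Parts already in the trays:** the side camera shows they moved no more than 1.4 mm, which is within its noise.

No check failed. The wrist and side cameras differ by about 3 mm on absolute positions, a little over the stated 2 mm calibration but well inside the margins. The hand-in reports no verdict.

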